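Close the thickness gauge on a plaster sample

ROBOT

A 6-joint arm with a two-finger parallel gripper is mounted at the origin on the work surface. World frame = base frame: x ahead of the robot, y to its left, z up, the work surface at z = 0. Lengths are in mm, angles in rad, forces in N, time in s.
With the tool pointing down it reaches from about 325 to 850 mm from the base axis. Payload 15.5 kg.
Tool frame: the origin (TCP) lies midway between the tips of the shut fingers; the grasp point (between the pads) lies 19 mm behind it (grip_depth is the distance from the TCP to the grasp point, in mm); z points along the fingers, y is the line along which they close (so a half turn about z gives the same grasp; the last joint's range is limited). The gripper opens to 91 mm and grips with 3 to 60 N. Pads are 32 mm wide; open, the fingers measure 118 mm over their backs; the gripper's body (76 mm by 178 mm) begins 60 mm behind the grasp point.
Start: joints at [-1.244, 0.494, 1.345, -0, 1.302, -0.096], TCP at [256.448, -569.965, 213.915] pointing down, gripper open.
Joint ranges: [-2.91, 2.91], [-0.82, 2.16], [0.22, 2.67], [-1.22, 4.37], [0.12, 2.79], [-3.08, 3.08]. Speed limits (rad/s): [1.89, 1.89, 2.57, 3.01, 3.01, 3.01].

INTERFACE

Orientations are given as a 3x3 rotation matrix whose columns are the frame's x, y, z axes.
In Python, from workcell import * gives the robot as it stands.
- The arm moves only by the tool drive_tool, never from a script. Its argument "motion" is one flat list of numbers, 7 for each row, row after row: the finger opening in mm, from 0 to 91.2, then the shift along the world's x, y, z normalised to -1 to 1, where 1 is 300 mm, then the turn, a rotation vector about the world's x, y, z normalised to -1 to 1, where 1 is pi/2 rad. In form: [hand, dx, dy, dz, rx, ry, rz, hand, dx, dy, dz, rx, ry, rz, ...]. A call has 1 to 5 rows; each row is the pose to reach, as a shift and turn from the pose commanded when the call began; what a row does not reach only later rows make up. A row lasts 1/10 s, in which the tool goes at most 50 mm and 8.59 degrees, less where a joint would pass 70% of its speed; a pose out of reach is approached as far as the arm can. A call with a number of a shift or a turn outside -1 to 1 is refused whole. A call with a gripper value outside its range is refused whole. The fingers move at their own pace and stop on an object; "force" is the grip in N (left out, the last holds). Time passes only in rows, so rows that repeat a pose let the fingers close. It gives the time, the measured TCP pose, the force, the opening and the grip force at its end, in the units of the state.
- sense(): the state, without advancing time (a new reading comes with each control period).
- read_camera(name): name is "scene" or "top" or "wrist"; returns the picture (420x560x3 uint8, blue, green, red); there is no depth.
- camera_params(name): a dict with "fx", "fy", "cx", "cy" (pixels), "cam_to_world" (4x4, takes a point from camera to world coordinates); the wrist camera has in their place "hand_eye" (4x4, takes a point from camera to tool coordinates, whose origin is the TCP and whose axes are the flange's). Camera axes: x right, y down, z forward; pixel columns grow to the right and rows downward; lengths in mm; the calibration is good to about 2 mm. The wrist camera is an equidistant fisheye: a pixel r from the principal point sees the ray r / f radians off the axis. A picture is of the moment at which its call begins: read the wrist's pose just before it. camera_params takes no time and is no camera call.
- finish_job(): hands the job in; it is judged then, once.
The state is a dict: "t": time; "joint_positions": joint angles; "joint_velocities": joint speeds; "joint_efforts": joint torques, N m; "tcp_pos": TCP position; "tool_rot": TCP orientation; "ft_force": force on the tool from outside, world axes, zero at the start; "ft_torque": the same for the moment, N m; "grip_width": opening from 0.0 (shut) to 1.0 (fully open); "finger_force": force on a finger pad.
Only numpy, scipy, OpenCV 4.12 (cv2) and the standard library are available. Lean on these libraries where they do the work, as an engineer would, in place of code of your own. Each camera call takes 0.05 s, during which the arm holds its last target. There are 200 camera calls.

TASK

Take the plaster sample that stands inside the wooden frame and stand it upright on the bed of the bench gauge between the open jaws, let go of it, then slide the moving jaw shut until it presses the sample squarely against the fixed jaw with about 7 newtons; the plaster is brittle, so never press it with more than 15. Leave it clamped like that about centred on the jaws, hands off, and leave the other two samples and the tools where they are.

Things in the scene. Friction and masses are not known exactly. Their poses are not given: they have to be found in the camera images.
- sample_a: plaster sample standing on its long edge, one of three: 120 mm long (x), 95 mm high (z), 0.3 kg. From 45 mm up it is bare core board 28 mm thick (y); the lower 45 mm is thicker, with plaster on both faces alike: that thickness is to be gauged, not known, 32 to 54 mm. Origin at the centre of its underside
- sample_b: plaster sample standing on its long edge, one of three: 120 mm long (x), 95 mm high (z), 0.3 kg. From 45 mm up it is bare core board 28 mm thick (y); the lower 45 mm is thicker, with plaster on both faces alike: that thickness is to be gauged, not known, 32 to 54 mm. Origin at the centre of its underside
- sample_c: plaster sample standing on its long edge, one of three: 120 mm long (x), 95 mm high (z), 0.3 kg. From 45 mm up it is bare core board 28 mm thick (y); the lower 45 mm is thicker, with plaster on both faces alike: that thickness is to be gauged, not known, 32 to 54 mm. Origin at the centre of its underside
- frame: low wooden frame without a floor, fixed on the table, 194 x 174 mm outside, 170 x 150 mm inside, 14 mm high; one sample stands inside it, on the table. Origin at its centre, on the table
- gauge: bench thickness gauge fixed to the table: flat aluminium bed 150 mm (x) by 360 mm (y), its top 12 mm above the table. The fixed jaw's face, 50 mm wide, reaching 36 mm above the bed, is at y = -70 mm, x = 0, and looks to +y; behind it is a housing no higher. The moving jaw slides along y. Origin at the centre of the bed's underside
- jaw: sliding jaw of the gauge; slides only along the gauge's y, starts 95 to 125 mm open, shuts towards -y. Axes as the gauge's; origin at the middle of its pressing face (relaxed), at bed-top height. The face plate, 50 mm wide, 36 mm high, sits on a short stiff spring (2.5 N per mm, 8 mm travel) before a grey carriage, which drags steadily with 10 to 15 N and stays where it is left
- jaw_grip (a point): point to grip the sliding jaw: on the axis of its upright steel post, 26 mm (gauge x) by 22 mm (gauge y), which stands 75 mm behind the face (+y) and reaches from 32 to 96 mm above the table; the point is 78 mm above the table
- trowel_small: plastering trowel, steel blade 120 x 38 mm and round wooden handle above it, 65 mm high in all, lying on the far right; origin under its middle, x along the blade; to be left alone
- trowel_long: plastering trowel, steel blade 190 x 60 mm, round wooden handle above it; to be left alone
- pigment_jar: closed jar, 64 mm across, 85 mm high, on the far side; to be left alone
- brush: hand brush, lying on the far side; to be left alone
- sanding_block: cork block 110 x 60 x 35 mm, near left; to be left alone
Things that resemble listed ones, but are neither listed nor needed, are in the scene too. Leave any turquoise look-alike of the sample_a alone.

How it is judged (in metres and radians):
On the way, in this order (a step that is already met when the one before it is completed fails the run):
1. a sample stands upright on the gauge's bed between the open jaws, let go (((z of sample_a in the frame of gauge between 0.008 and 0.017 m and x of sample_a in the frame of gauge between -0.04 and 0.04 m and angle between sample_a's own z axis and vertical below 0.08 rad and y of sample_a in the frame of gauge between -0.057 and 0.03 m and contact force between the fingers and sample_a below 0.2 N) or (z of sample_b in the frame of gauge between 0.008 and 0.017 m and x of sample_b in the frame of gauge between -0.04 and 0.04 m and angle between sample_b's own z axis and vertical below 0.08 rad and y of sample_b in the frame of gauge between -0.0525 and 0.03 m and contact force between the fingers and sample_b below 0.2 N) or (z of sample_c in the frame of gauge between 0.008 and 0.017 m and x of sample_c in the frame of gauge between -0.04 and 0.04 m and angle between sample_c's own z axis and vertical below 0.08 rad and y of sample_c in the frame of gauge between -0.048 and 0.03 m and contact force between the fingers and sample_c below 0.2 N)) and contact force between jaw and sample_a below 1 N and contact force between jaw and sample_b below 1 N and contact force between jaw and sample_c below 1 N), for 0.2 s.
2. the moving jaw presses the sample against the fixed jaw with 4 to 10.5 N (((z of sample_a in the frame of gauge between 0.008 and 0.017 m and x of sample_a in the frame of gauge between -0.04 and 0.04 m and angle between sample_a's own z axis and vertical below 0.08 rad and y of sample_a in the frame of gauge between -0.056 and -0.05 m and angle between the y axis of sample_a and the y axis of gauge, either way round below 0.06 rad and contact force between jaw and sample_a between 4 and 10.5 N and contact force between the fingers and sample_a below 0.2 N and distance of each of sample_b, sample_c from where it was at the start of the episode below 0.02 m) or (z of sample_b in the frame of gauge between 0.008 and 0.017 m and x of sample_b in the frame of gauge between -0.04 and 0.04 m and angle between sample_b's own z axis and vertical below 0.08 rad and y of sample_b in the frame of gauge between -0.0515 and -0.0455 m and angle between the y axis of sample_b and the y axis of gauge, either way round below 0.06 rad and contact force between jaw and sample_b between 4 and 10.5 N and contact force between the fingers and sample_b below 0.2 N and distance of each of sample_a, sample_c from where it was at the start of the episode below 0.02 m) or (z of sample_c in the frame of gauge between 0.008 and 0.017 m and x of sample_c in the frame of gauge between -0.04 and 0.04 m and angle between sample_c's own z axis and vertical below 0.08 rad and y of sample_c in the frame of gauge between -0.047 and -0.041 m and angle between the y axis of sample_c and the y axis of gauge, either way round below 0.06 rad and contact force between jaw and sample_c between 4 and 10.5 N and contact force between the fingers and sample_c below 0.2 N and distance of each of sample_a, sample_b from where it was at the start of the episode below 0.02 m))), for 0.3 s.
At the end, for the whole second after the job is handed in: The framed sample stands on the bed, upright (0.08 rad), square to the jaws (0.06 rad), centred within 40 mm, within 3 mm of touching the fixed jaw, pressed by the resting jaw with 4 to 10.5 N, robot off; frame empty, other samples within 20 mm of their starts (((z of sample_a in the frame of gauge between 0.008 and 0.017 m and x of sample_a in the frame of gauge between -0.04 and 0.04 m and angle between sample_a's own z axis and vertical below 0.08 rad and y of sample_a in the frame of gauge between -0.056 and -0.05 m and angle between the y axis of sample_a and the y axis of gauge, either way round below 0.06 rad and contact force between jaw and sample_a between 4 and 10.5 N and contact force between the fingers and sample_a below 0.2 N and distance of each of sample_b, sample_c from where it was at the start of the episode below 0.02 m) or (z of sample_b in the frame of gauge between 0.008 and 0.017 m and x of sample_b in the frame of gauge between -0.04 and 0.04 m and angle between sample_b's own z axis and vertical below 0.08 rad and y of sample_b in the frame of gauge between -0.0515 and -0.0455 m and angle between the y axis of sample_b and the y axis of gauge, either way round below 0.06 rad and contact force between jaw and sample_b between 4 and 10.5 N and contact force between the fingers and sample_b below 0.2 N and distance of each of sample_a, sample_c from where it was at the start of the episode below 0.02 m) or (z of sample_c in the frame of gauge between 0.008 and 0.017 m and x of sample_c in the frame of gauge between -0.04 and 0.04 m and angle between sample_c's own z axis and vertical below 0.08 rad and y of sample_c in the frame of gauge between -0.047 and -0.041 m and angle between the y axis of sample_c and the y axis of gauge, either way round below 0.06 rad and contact force between jaw and sample_c between 4 and 10.5 N and contact force between the fingers and sample_c below 0.2 N and distance of each of sample_a, sample_b from where it was at the start of the episode below 0.02 m)) and horizontal distance between each of sample_a, sample_b, sample_c and frame above 0.12 m and linear speed of jaw below 0.003 m/s).
It fails at once if a sample is pressed by the jaw with more than 15 N (contact force between jaw and sample_a above 15 N or contact force between jaw and sample_b above 15 N or contact force between jaw and sample_c above 15 N).
It fails at once if a tool or other bystander is moved by more than 30 mm (distance of any of trowel_small, trowel_long, pigment_jar, brush, sanding_block from where it was at the start of the episode above 0.03 m).
It also fails if it takes over 72 s, if anything falls off the work surface, if the arm or the gripper's body presses on something with over 40 N, if the wrist force passes 120 N, or if a joint passes its speed limit or range.

## Working session

There is one attempt and no reset: what is moved stays moved. The work goes in short steps, Python scripts to look and compute and a tool call to move; the robot and the scene stay as the last step left them, time stands still between calls to the robot, and variables do not carry over. Pictures are saved under pics/ and viewed, at most 10 in all, crops included, and the job is handed in when it is done.

Besides the shell and the picture viewer there is one more tool, called after ">>>" as name(argument=value, ...), one argument or row to a line, values as JSON. drive_tool: Moves the arm, as the interface text tells. Scaled input: -1 to 1 covers 300 mm each way for a shift and pi/2 rad each way for a turn. Its arguments: {"type":"object","properties":{"motion":{"type":"array"},"force":{"type":"number"}},"required":["motion"]}

```bash
mkdir -p pics
python3 - <<'E'
from workcell import *
import cv2
for n in("top","scene"):
    cv2.imwrite(f"pics/{n}0.png",read_camera(n)); p=camera_params(n); print(n,p)
print(sense())
E
```

```text
top {'fx': 396.25578543327833, 'fy': 396.25578543327833, 'cx': 275.96982019414565, 'cy': 205.18647706316634, 'cam_to_world': array([[ 7.05439308e-03, -9.96996525e-01,  7.71243425e-02,
         4.56608685e+02],
       [-9.99328191e-01, -9.80266017e-03, -3.53139381e-02,
         9.87682643e+01],
       [ 3.59638973e-02, -7.68234113e-02, -9.96395886e-01,
         1.08264032e+03],
       [ 0.00000000e+00,  0.00000000e+00,  0.00000000e+00,
         1.00000000e+00]])}
scene {'fx': 451.17671270788696, 'fy': 451.17671270788696, 'cx': 273.02308844990847, 'cy': 211.48826028506085, 'cam_to_world': array([[-2.39982605e-01,  7.00146948e-01, -6.72460111e-01,
         1.39818167e+03],
       [ 9.70554589e-01,  1.58207969e-01, -1.81642584e-01,
         3.17211561e+02],
       [-2.07879525e-02, -6.96250307e-01, -7.17497994e-01,
         1.00500619e+03],
       [ 0.00000000e+00,  0.00000000e+00,  0.00000000e+00,
         1.00000000e+00]])}
{'t': 0.1, 'joint_positions': array([-1.24348756e+00,  4.94170596e-01,  1.34604884e+00,  2.43216843e-05,
        1.30249887e+00, -9.54829730e-02]), 'joint_velocities': array([-4.10569111e-04, -9.16484813e-04, -2.40974641e-03, -1.44651062e-03,
        3.29662727e-05, -4.60313864e-04]), 'joint_efforts': array([ 1.74179069e-03, -8.80237627e+01, -3.82543552e+01,  7.08376919e-02,
        4.82975878e-02,  2.74073994e-05]), 'tcp_pos': array([ 256.35523645, -569.64133554,  213.37396766]), 'tool_rot': array([[ 9.11949694e-01,  4.10301890e-01, -3.39685677e-04],
       [ 4.10302009e-01, -9.11949071e-01,  1.07343113e-03],
       [ 1.30654782e-04, -1.11828890e-03, -9.99999366e-01]]), 'ft_force': array([-0.61261402,  0.42892435,  0.47828368]), 'ft_torque': array([-0.01825064,  0.01275574, -0.02326033]), 'finger_force': 0.0, 'grip_width': 0.9992965581977035}
```

View pics/top0.png

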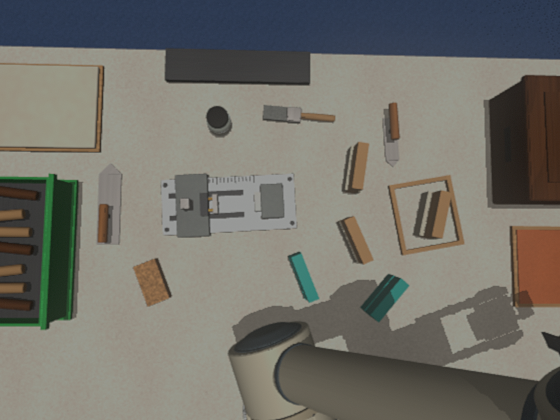

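View pics/scene0.png

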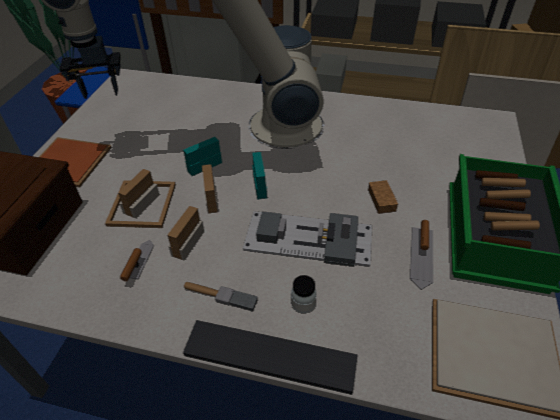

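```bash
cat > h.py <<'E'
from workcell import *
import numpy as np,cv2
def px2w(n,uv,z):
    p=camera_params(n);T=p["cam_to_world"];uv=np.atleast_2d(uv)
    d=np.c_[(uv[:,0]-p["cx"])/p["fx"],(uv[:,1]-p["cy"])/p["fy"],np.ones(len(uv))]@T[:3,:3].T
    return T[:3,3]+d*((np.broadcast_to(z,len(uv))-T[2,3])/d[:,2])[:,None]
E
python3 - <<'E'
import cv2,numpy as np
i=cv2.imread("pics/top0.png")
a=cv2.resize(i[165:245,150:310],None,fx=5,fy=5,interpolation=cv2.INTER_CUBIC)
cv2.imwrite("pics/gauge.png",a)
b=cv2.resize(i[165:265,340:480],None,fx=5,fy=5,interpolation=cv2.INTER_CUBIC)
cv2.imwrite("pics/frame.png",b)
E
```

```text
(no output)
```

View pics/gauge.png

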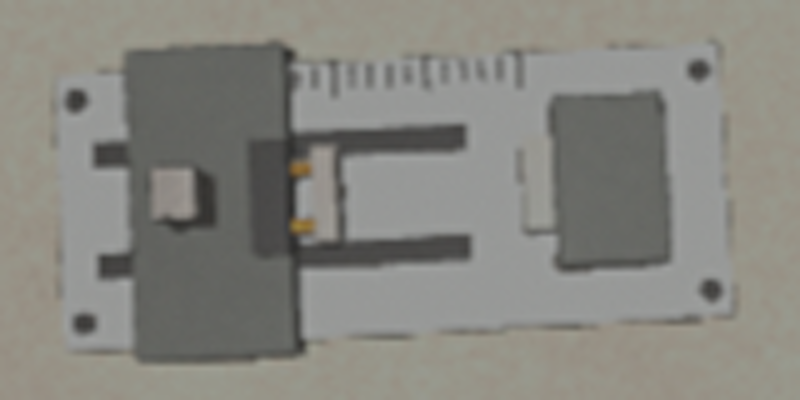

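View pics/frame.png

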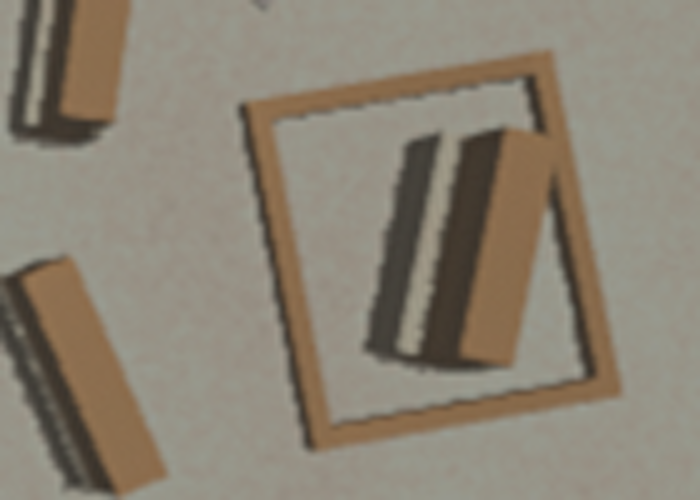

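Run:
```python
from h import *
np.set_printoptions(precision=1,suppress=True)
def c(a,o,z): return px2w("top",np.array(a)/5+o-.4*0,z)[:,:2]
g=c([(57,75),(717,42),(735,315),(70,350)],(150,165),12)
print("bed",g,g.mean(0)); 
dy=(g[0]+g[3]-g[1]-g[2]);print("yaw of gauge y from world y",np.arctan2(-dy[0],dy[1]),np.linalg.norm(dy)/2, np.linalg.norm(g[0]-g[3]))
print("fixed face top z48",c([(523,135),(527,232)],(150,165),48))
print("jaw face top",c([(338,148),(342,240)],(150,165),48))
print("post top",c([(150,168),(193,166),(197,217),(153,221)],(150,165),96))
s=c([(503,128),(555,135),(513,365),(462,362)],(340,165),95)
print("samp",s,s.mean(0)); d=s[0]+s[1]-s[2]-s[3];print(np.arctan2(d[1],d[0]),np.linalg.norm(d)/2,np.linalg.norm(s[0]-s[1]),np.linalg.norm(s[2]-s[3]))
print("ledge",c([(443,135),(397,350)],(340,165),45))
f=c([(243,104),(552,52),(622,395),(312,450)],(340,165),14);print("frame",f,f.mean(0))
```

```text
bed [[604.6 370.5]
 [627.1  13.8]
 [478.2   3.5]
 [456.7 359.3]] [541.6 186.7]
yaw of gauge y from world y 0.0615767353758757 356.92398102045576 148.24851740928372
fixed face top z48 [[570.8 118.4]
 [519.9 115.8]]
jaw face top [[562.9 214.8]
 [514.8 211.9]]
post top [[547.  302.1]
 [548.2 281. ]
 [522.9 278.4]
 [520.7 300. ]]
samp [[ 574.4 -355.5]
 [ 571.2 -382.4]
 [ 454.1 -357.6]
 [ 455.5 -331.5]] [ 513.8 -356.7]
-0.20384132594266346 120.48561607286987 27.036031592692915 26.12510707949169
ledge [[ 576.3 -345.8]
 [ 461.5 -318.5]]
frame [[ 595.7 -248.1]
 [ 626.7 -421.4]
 [ 438.  -455.1]
 [ 407.2 -283.1]] [ 516.9 -351.9]
```

Top view: the bed spans crop (57,75)–(735,315) with the jaw post at about (173,193). The framed sample's top face centres on crop (508,247), and it's about 50 mm thick. Moving above it now.

>>> drive_tool(
  motion=[91,0.858,0.71,-0.1,0,0,-0.3985,91,0.858,0.71,-0.1,0,0,-0.3985,91,0.858,0.71,-0.1,0,0,-0.3985,91,0.858,0.71,-0.1,0,0,-0.3985,91,0.858,0.71,-0.1,0,0,-0.3985],
)

```text
t: 0.6
tcp_pos: [436.6, -420.9, 192.7]
tool_rot: [[0.978, -0.208, -0.0], [-0.208, -0.978, 0.0], [-0.0, -0.0, -1.0]]
ft_force: [-0.1, -0.4, -0.1]
grip_width: 1.002
finger_force: 0.0
```

>>> drive_tool(
  motion=[91,0.257,0.214,0,0,0,0,91,0.257,0.214,0,0,0,0,91,0.257,0.214,0,0,0,0,91,0.257,0.214,0,0,0,0],
)

```text
t: 1.0
tcp_pos: [513.4, -356.8, 192.6]
tool_rot: [[0.98, -0.199, -0.001], [-0.199, -0.98, 0.0], [-0.001, -0.0, -1.0]]
ft_force: [-0.2, -0.2, -0.4]
grip_width: 0.994
finger_force: 0.0
```

Run:
```python
from h import *
s=sense();print(s["tcp_pos"],s["tool_rot"])
p=camera_params("wrist");print(p)
cv2.imwrite("pics/w1.png",read_camera("wrist"))
```

```text
[ 513.39809277 -356.75714353  192.60955835] [[ 9.79909275e-01 -1.99442525e-01 -7.01167200e-04]
 [-1.99442288e-01 -9.79909495e-01  3.94283195e-04]
 [-7.65717233e-04 -2.46519370e-04 -9.99999676e-01]]
{'fx': 325.19226210127806, 'fy': 325.19226210127806, 'cx': 273.4090683631549, 'cy': 217.72886187820984, 'hand_eye': array([[-4.31159298e-04, -9.66850009e-01, -2.55344617e-01,
         7.19114031e+01],
       [ 9.99999585e-01, -6.21648253e-04,  6.65302845e-04,
        -1.79793396e-01],
       [-8.01982597e-04, -2.55344224e-01,  9.66849877e-01,
        -1.71000498e+02],
       [ 0.00000000e+00,  0.00000000e+00,  0.00000000e+00,
         1.00000000e+00]])}
```

View pics/w1.png

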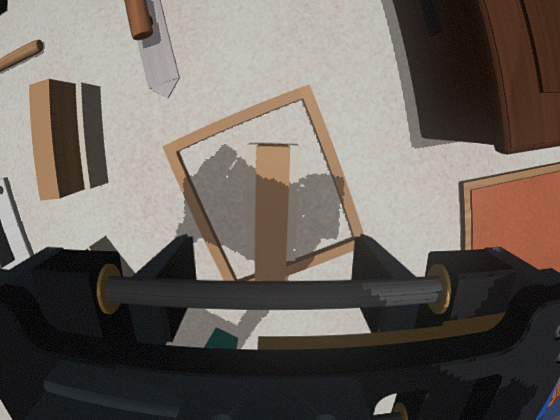

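The wrist view shows the sample's top, columns 255–290, square and centred between the fingers. Descending.

>>> drive_tool(
  motion=[91,0,0,-0.465,0,0,0,91,0,0,-0.465,0,0,0,91,0,0,-0.465,0,0,0,91,0,0,-0.465,0,0,0],
)

```text
t: 1.45
tcp_pos: [509.1, -356.7, 48.9]
tool_rot: [[0.979, -0.204, -0.007], [-0.204, -0.979, 0.006], [-0.008, -0.004, -1.0]]
ft_force: [0.8, 0.1, 0.2]
grip_width: 0.994
finger_force: 0.0
```

>>> drive_tool(
  motion=[0,0,0,0,0,0,0,0,0,0,0,0,0,0,0,0,0,0,0,0,0,0,0,0,0,0,0,0,0,0,0,0,0,0,0],
  force=25,
)

```text
t: 1.95
tcp_pos: [513.2, -358.1, 54.5]
tool_rot: [[0.979, -0.202, 0.001], [-0.202, -0.979, -0.001], [0.001, 0.001, -1.0]]
ft_force: [0.2, -0.5, 0.1]
grip_width: 0.59
finger_force: 0.0
```

>>> drive_tool(
  motion=[0,0,0,0,0,0,0,0,0,0,0,0,0,0,0,0,0,0,0,0,0,0,0,0,0,0,0,0,0,0,0,0,0,0,0],
)

```text
t: 2.45
tcp_pos: [512.7, -357.7, 53.4]
tool_rot: [[0.979, -0.202, -0.0], [-0.202, -0.979, 0.0], [-0.0, -0.0, -1.0]]
ft_force: [0.4, 0.3, -0.9]
grip_width: 0.306
finger_force: 25.0
```

>>> drive_tool(
  motion=[0,0,0,0.05,0,0,0,0,0,0,0.15,0,0,0,0,0,0,0.28,0,0,0,0,0,0,0.34,0,0,0,0,0,0,0.34,0,0,0],
  force=30,
)

```text
t: 2.95
tcp_pos: [514.0, -358.8, 158.1]
tool_rot: [[0.979, -0.202, 0.003], [-0.202, -0.979, -0.003], [0.004, 0.002, -1.0]]
ft_force: [-0.1, -0.1, -3.6]
grip_width: 0.308
finger_force: 30.0
```

>>> drive_tool(
  motion=[0,0.01,0.08,0.12,0,0,0.03,0,0.03,0.24,0.18,0,0,0.07,0,0.05,0.4,0.18,0,0,0.1,0,0.07,0.56,0.18,0,0,0.14,0,0.09,0.7,0.18,0,0,0.169],
)

```text
t: 3.45
tcp_pos: [539.0, -145.4, 208.2]
tool_rot: [[0.998, 0.065, -0.002], [0.065, -0.998, 0.001], [-0.002, -0.001, -1.0]]
ft_force: [0.8, -0.8, -2.3]
grip_width: 0.31
finger_force: 30.0
```

>>> drive_tool(
  motion=[0,0.01,0.15,0,0,0,0,0,0.01,0.31,0,0,0,0,0,0.01,0.47,0,0,0,0,0,0.01,0.63,0,0,0,0,0,0.01,0.75,0,0,0,0],
)

```text
t: 3.95
tcp_pos: [541.7, 79.7, 208.1]
tool_rot: [[0.998, 0.063, -0.002], [0.063, -0.998, 0.0], [-0.002, -0.0, -1.0]]
ft_force: [1.0, -0.6, -2.9]
grip_width: 0.305
finger_force: 30.0
```

>>> drive_tool(
  motion=[0,0,0.1,0,0,0,0,0,0,0.18,0,0,0,0,0,0,0.22,0,0,0,0,0,0,0.22,0,0,0,0,0,0,0.22,0,0,0,0],
)

```text
t: 4.45
tcp_pos: [542.5, 142.6, 208.8]
tool_rot: [[0.998, 0.062, -0.001], [0.062, -0.998, -0.001], [-0.001, 0.0, -1.0]]
ft_force: [0.3, -0.5, -3.0]
grip_width: 0.303
finger_force: 30.0
```

>>> drive_tool(
  motion=[0,0.004,0.028,-0.1,0,0,0,0,0.004,0.028,-0.2,0,0,0,0,0.004,0.028,-0.32,0,0,0,0,0.004,0.028,-0.43,0,0,0,0,0.004,0.028,-0.43,0,0,0],
)

```text
t: 4.95
tcp_pos: [541.5, 149.9, 77.0]
tool_rot: [[0.998, 0.061, -0.007], [0.061, -0.998, -0.001], [-0.007, 0.001, -1.0]]
ft_force: [-0.7, 0.8, -2.1]
grip_width: 0.305
finger_force: 30.0
```

Run:
```python
from h import *
s=sense();print(s["tcp_pos"])
im=read_camera("scene");cv2.imwrite("pics/s2.png",cv2.resize(im[180:290,220:400],None,fx=4,fy=4,interpolation=cv2.INTER_CUBIC))
```

```text
[541.5188942  149.89464367  76.95751016]
```

View pics/s2.png

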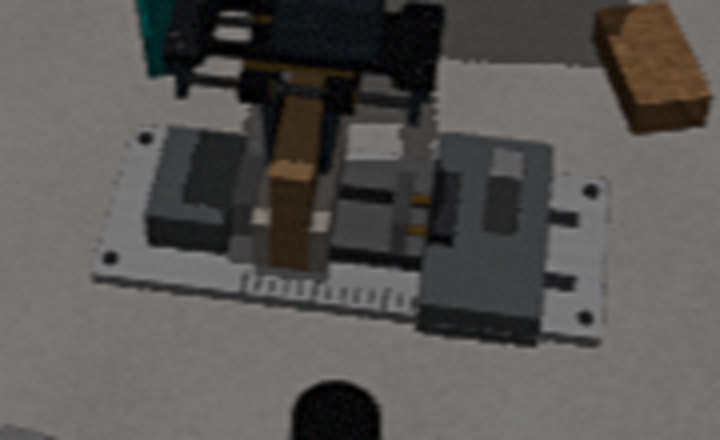

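The scene view shows the sample (crop 255–330) between the jaws, clear of both and just above the bed.

>>> drive_tool(
  motion=[0,0,0,-0.015,0,0,0,0,0,0,-0.03,0,0,0,0,0,0,-0.036,0,0,0,0,0,0,-0.036,0,0,0],
)

```text
t: 5.4
tcp_pos: [544.3, 151.6, 70.2]
tool_rot: [[0.998, 0.062, 0.001], [0.062, -0.998, 0.0], [0.001, -0.0, -1.0]]
ft_force: [-0.0, -0.3, -3.0]
grip_width: 0.304
finger_force: 30.0
```

>>> drive_tool(
  motion=[0,0,0,-0.007,0,0,0,0,0,0,-0.013,0,0,0,0,0,0,-0.013,0,0,0],
)

```text
t: 5.7
tcp_pos: [543.9, 151.6, 65.7]
tool_rot: [[0.998, 0.062, -0.0], [0.062, -0.998, -0.0], [-0.0, 0.0, -1.0]]
ft_force: [0.4, -0.1, -3.5]
grip_width: 0.306
finger_force: 30.0
```

>>> drive_tool(
  motion=[0,0,0,-0.002,0,0,0,0,0,0,-0.004,0,0,0,0,0,0,-0.004,0,0,0],
)

```text
t: 6.0
tcp_pos: [544.1, 151.6, 65.3]
tool_rot: [[0.998, 0.062, 0.0], [0.062, -0.998, 0.0], [0.0, -0.0, -1.0]]
ft_force: [-3.0, -1.6, 11.1]
grip_width: 0.306
finger_force: 30.0
```

Touching the bed. Releasing and rising.

>>> drive_tool(
  motion=[75,0,0,0.003,0,0,0,75,0,0,0.003,0,0,0,75,0,0,0.003,0,0,0,75,0,0,0.003,0,0,0,75,0,0,0.003,0,0,0],
)

```text
t: 6.5
tcp_pos: [544.0, 151.6, 65.5]
tool_rot: [[0.998, 0.062, -0.0], [0.062, -0.998, -0.0], [-0.0, 0.0, -1.0]]
ft_force: [0.8, -0.2, -0.0]
grip_width: 0.713
finger_force: 0.0
```

>>> drive_tool(
  motion=[75,0,0,0.08,0,0,0,75,0,0,0.2,0,0,0,75,0,0,0.3,0,0,0,75,0,0,0.4,0,0,0,75,0,0,0.4,0,0,0],
)

```text
t: 7.0
tcp_pos: [546.0, 152.0, 189.3]
tool_rot: [[0.998, 0.062, 0.006], [0.062, -0.998, 0.001], [0.006, -0.001, -1.0]]
ft_force: [0.2, -0.9, -0.3]
grip_width: 0.821
finger_force: 0.0
```

>>> drive_tool(
  motion=[75,-0.01,0.1,0.04,0,0,0,75,-0.02,0.22,0.04,0,0,0,75,-0.03,0.34,0.04,0,0,0,75,-0.033,0.46,0.04,0,0,0,75,-0.033,0.46,0.04,0,0,0],
)

```text
t: 7.5
tcp_pos: [533.5, 293.2, 196.8]
tool_rot: [[0.998, 0.065, -0.0], [0.065, -0.998, 0.001], [-0.0, -0.001, -1.0]]
ft_force: [0.0, -2.2, 0.5]
grip_width: 0.821
finger_force: 0.0
```

Run:
```python
from h import *
s=sense();print(s["tcp_pos"],s["tool_rot"][:,1])
a=read_camera("wrist");b=read_camera("top")[165:245,150:310]
cv2.imwrite("pics/wt3.png",np.vstack([cv2.resize(a[:300],(560,300)),cv2.resize(b,(560,280),interpolation=cv2.INTER_CUBIC)]))
```

```text
[533.49000295 293.2321086  196.77157034] [ 6.52901597e-02 -9.97865929e-01 -8.84792806e-04]
```

View pics/wt3.png

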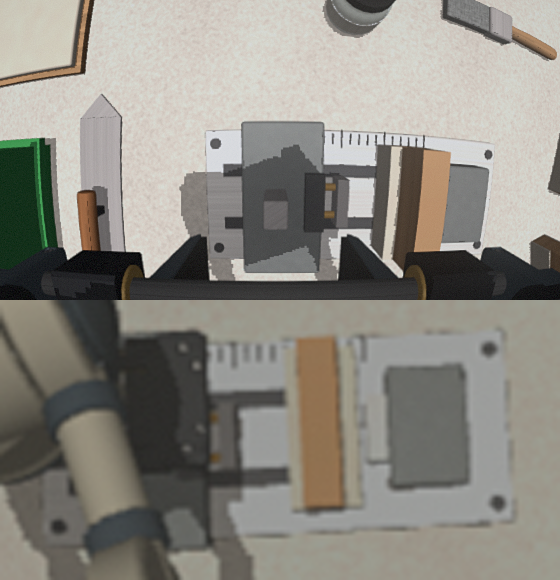

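The sample stands square and clear of the jaws. The post (wrist image ~(275,210)) is centred under the hand. Gripping it.

>>> drive_tool(
  motion=[75,0.003,-0.008,-0.12,0,0,0,75,0.003,-0.008,-0.25,0,0,0,75,0.003,-0.008,-0.38,0,0,0,75,0.003,-0.008,-0.455,0,0,0,75,0.003,-0.008,-0.455,0,0,0],
)

```text
t: 8.1
tcp_pos: [533.2, 285.1, 58.0]
tool_rot: [[0.998, 0.061, -0.005], [0.061, -0.998, -0.002], [-0.006, 0.002, -1.0]]
ft_force: [-0.1, -0.7, 1.1]
grip_width: 0.825
finger_force: 0.0
```

>>> drive_tool(
  motion=[0,0,0,0,0,0,0,0,0,0,0,0,0,0,0,0,0,0,0,0,0,0,0,0,0,0,0,0,0,0,0,0,0,0,0],
  force=20,
)

```text
t: 8.6
tcp_pos: [535.3, 287.3, 61.7]
tool_rot: [[0.998, 0.062, 0.001], [0.062, -0.998, 0.0], [0.001, -0.0, -1.0]]
ft_force: [-0.4, -0.7, 1.2]
grip_width: 0.412
finger_force: 0.0
```

>>> drive_tool(
  motion=[0,0,0,0,0,0,0,0,0,0,0,0,0,0,0,0,0,0,0,0,0,0,0,0,0,0,0,0,0,0,0,0,0,0,0],
  force=40,
)

```text
t: 9.1
tcp_pos: [535.1, 288.3, 61.4]
tool_rot: [[0.998, 0.062, 0.001], [0.062, -0.998, 0.002], [0.001, -0.001, -1.0]]
ft_force: [-3.1, 10.2, 1.7]
grip_width: 0.244
finger_force: 40.0
```

>>> drive_tool(
  motion=[0,0.001,-0.02,0,0,0,0,0,0.003,-0.045,0,0,0,0,0,0.004,-0.07,0,0,0,0,0,0.005,-0.085,0,0,0,0,0,0.005,-0.09,0,0,0,0],
)

```text
t: 9.6
tcp_pos: [536.8, 261.1, 61.4]
tool_rot: [[0.998, 0.062, 0.001], [0.062, -0.998, 0.002], [0.001, -0.002, -1.0]]
ft_force: [-0.8, 11.5, 1.5]
grip_width: 0.239
finger_force: 40.0
```

>>> drive_tool(
  motion=[0,0,-0.003,0,0,0,0,0,0,-0.006,0,0,0,0,0,0,-0.009,0,0,0,0,0,0,-0.012,0,0,0,0],
)

```text
t: 10.0
tcp_pos: [537.0, 257.9, 61.4]
tool_rot: [[0.998, 0.062, 0.001], [0.062, -0.998, 0.002], [0.001, -0.002, -1.0]]
ft_force: [0.6, 12.3, 0.4]
grip_width: 0.238
finger_force: 40.0
```

>>> drive_tool(
  motion=[0,0,-0.004,0,0,0,0,0,0,-0.008,0,0,0,0,0,0.001,-0.012,0,0,0,0,0,0.001,-0.016,0,0,0,0,0,0.001,-0.02,0,0,0,0],
)

```text
t: 10.5
tcp_pos: [537.4, 252.0, 61.4]
tool_rot: [[0.998, 0.062, 0.001], [0.062, -0.998, 0.002], [0.002, -0.002, -1.0]]
ft_force: [-0.1, 13.8, -0.6]
grip_width: 0.24
finger_force: 40.0
```

>>> drive_tool(
  motion=[0,0,-0.003,0,0,0,0,0,0,-0.005,0,0,0,0,0,0,-0.007,0,0,0,0,0,0,-0.009,0,0,0,0],
)

```text
t: 10.9
tcp_pos: [537.5, 249.4, 61.4]
tool_rot: [[0.998, 0.062, 0.002], [0.062, -0.998, 0.002], [0.002, -0.002, -1.0]]
ft_force: [2.1, 14.4, -1.2]
grip_width: 0.235
finger_force: 40.0
```

>>> drive_tool(
  motion=[0,0,-0.002,0,0,0,0,0,0,-0.004,0,0,0,0,0,0,-0.006,0,0,0,0],
)

```text
t: 11.2
tcp_pos: [537.6, 247.6, 61.4]
tool_rot: [[0.998, 0.062, 0.002], [0.062, -0.998, 0.002], [0.002, -0.002, -1.0]]
ft_force: [2.5, 12.4, -2.2]
grip_width: 0.239
finger_force: 40.0
```

>>> drive_tool(
  motion=[0,0,-0.002,0,0,0,0,0,0,-0.005,0,0,0,0],
)

```text
t: 11.4
tcp_pos: [537.7, 246.2, 61.4]
tool_rot: [[0.998, 0.062, 0.002], [0.062, -0.998, 0.002], [0.002, -0.002, -1.0]]
ft_force: [3.0, 14.1, -3.0]
grip_width: 0.238
finger_force: 40.0
```

>>> drive_tool(
  motion=[0,0,-0.002,0,0,0,0,0,0,-0.004,0,0,0,0],
)

```text
t: 11.6
tcp_pos: [537.8, 245.1, 61.4]
tool_rot: [[0.998, 0.062, 0.002], [0.062, -0.998, 0.003], [0.002, -0.002, -1.0]]
ft_force: [3.1, 15.9, -3.5]
grip_width: 0.242
finger_force: 40.0
```

>>> drive_tool(
  motion=[0,0,-0.002,0,0,0,0,0,0,-0.004,0,0,0,0],
)

```text
t: 11.8
tcp_pos: [537.9, 244.1, 61.4]
tool_rot: [[0.998, 0.062, 0.002], [0.062, -0.998, 0.003], [0.003, -0.003, -1.0]]
ft_force: [3.4, 19.1, -5.3]
grip_width: 0.238
finger_force: 40.0
```

Force is rising along the spring slope, at about 6.5–7 N over the drag. Easing the arm load off before release.

>>> drive_tool(
  motion=[0,0,0.0015,0,0,0,0,0,0,0.0025,0,0,0,0],
)

```text
t: 12.0
tcp_pos: [537.9, 244.1, 61.4]
tool_rot: [[0.998, 0.062, 0.002], [0.062, -0.998, 0.002], [0.002, -0.002, -1.0]]
ft_force: [5.2, 7.7, -2.6]
grip_width: 0.237
finger_force: 40.0
```

>>> drive_tool(
  motion=[0,0,0.001,0,0,0,0,0,0,0.001,0,0,0,0],
)

```text
t: 12.2
tcp_pos: [537.8, 244.1, 61.4]
tool_rot: [[0.998, 0.062, 0.002], [0.062, -0.998, 0.001], [0.002, -0.001, -1.0]]
ft_force: [5.0, 7.1, -1.5]
grip_width: 0.244
finger_force: 40.0
```

>>> drive_tool(
  motion=[60,0,0,0,0,0,0,60,0,0,0,0,0,0,60,0,0,0,0,0,0,60,0,0,0,0,0,0,60,0,0,0,0,0,0],
)

```text
t: 12.7
tcp_pos: [536.8, 243.1, 61.0]
tool_rot: [[0.998, 0.062, -0.0], [0.062, -0.998, -0.0], [-0.0, 0.0, -1.0]]
ft_force: [0.1, -0.1, 0.1]
grip_width: 0.64
finger_force: 0.0
```

>>> drive_tool(
  motion=[60,0,0,0.08,0,0,0,60,0,0,0.2,0,0,0,60,0,0,0.33,0,0,0,60,0,0.08,0.4,0,0,0,60,0,0.2,0.4,0,0,0],
)

```text
t: 13.2
tcp_pos: [538.6, 303.3, 184.8]
tool_rot: [[0.998, 0.06, 0.005], [0.06, -0.998, 0.002], [0.005, -0.002, -1.0]]
ft_force: [0.5, 0.3, 0.4]
grip_width: 0.66
finger_force: 0.0
```

>>> drive_tool(
  motion=[60,-0.1,0.15,0,0,0,0,60,-0.25,0.3,0,0,0,0,60,-0.35,0.4,0,0,0,0,60,-0.4,0.45,0,0,0,0,60,-0.4,0.45,0,0,0,0],
)

```text
t: 13.7
tcp_pos: [413.7, 440.7, 181.0]
tool_rot: [[0.998, 0.066, -0.001], [0.066, -0.998, 0.0], [-0.001, -0.0, -1.0]]
ft_force: [1.4, -0.2, 0.2]
grip_width: 0.657
finger_force: 0.0
```

Run:
```python
from h import *
print(sense()["tcp_pos"])
b=read_camera("top")[165:245,150:310];c=read_camera("scene")[180:290,220:400]
r=lambda x:cv2.resize(x,(590,295),interpolation=cv2.INTER_CUBIC)
cv2.imwrite("pics/f.png",np.vstack([r(b),r(c)]))
```

```text
[413.7063765  440.6886848  181.02551769]
```

View pics/f.png

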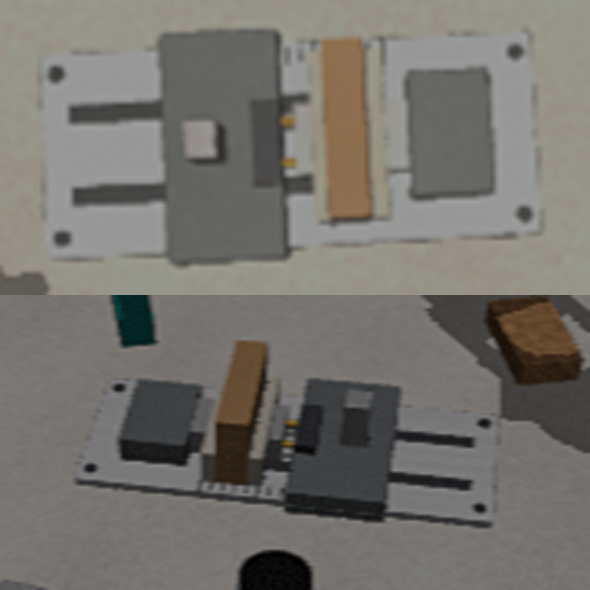

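Run:
```python
from h import *
c=lambda a,z:px2w("top",np.array(a)/3.6875+(150,165),z)[:,:2]
R=np.array([[.9981,.0616],[-.0616,.9981]]);o=np.array([541.6,186.7])
G=lambda p:((p-o)@R.T).round(1)
s=G(c([(322,40),(360,40),(371,217),(330,218)],95));print("sample",s,s.mean(0))
print("right ledge",G(c([(377,40),(389,217)],45)),"left",G(c([(311,45),(319,222)],45)))
p=G(c([(183,122),(216,120),(220,158),(187,160)],96));print("post",p.mean(0))
```

```text
sample [[ 62.6 -29.4]
 [ 61.3 -55.1]
 [-59.3 -56.6]
 [-58.5 -29.1]] [  1.525 -42.55 ]
right ledge [[ 68.4 -65.9]
 [-58.4 -68. ]] left [[ 67.1 -18.7]
 [-59.3 -18.5]]
post [-1.475 54.575]
```

Run:
```python
from h import *
a=cv2.imread("pics/top0.png");b=read_camera("top");cv2.imwrite("pics/top9.png",b)
up=lambda i:cv2.resize(i,None,fx=8,fy=8,interpolation=cv2.INTER_CUBIC)
A,B=[up(cv2.cvtColor(x,cv2.COLOR_BGR2GRAY)) for x in(a,b)]
def m(x0,y0,x1,y1):
    t=A[y0*8:y1*8,x0*8:x1*8];S=B[(y0-8)*8:(y1+8)*8,(x0-8)*8:(x1+38)*8]
    r=cv2.matchTemplate(S,t,cv2.TM_CCOEFF_NORMED);_,v,_,l=cv2.minMaxLoc(r);return v,l[0]/8-8,l[1]/8-8
for n,q,z in(("post",(177,194,195,213),96),("carr_edge",(198,172,212,236),40),("fixedhousing (static)",(258,178,290,222),48)):
    v,dx,dy=m(*q);c=np.array([(q[0]+q[2])/2,(q[1]+q[3])/2])
    w=px2w("top",[c,c+(dx,dy)],z);print(n,round(v,3),dx,dy,(w[1]-w[0]).round(1))
```

```text
post 0.963 19.25 -1.0 [  3.  -47.4   0. ]
carr_edge 0.959 18.0 -0.875 [  2.8 -47.    0. ]
fixedhousing (static) 1.0 0.0 0.0 [0. 0. 0.]
```

```bash
python3 -c "
from workcell import *
print(finish_job())"
```

```text
the job is handed in; nothing more can be done
None
```

I took the framed sample, stood it on the gauge bed and clamped it against the fixed jaw at an estimated 7 N (from wrist force, not measured directly), then backed the robot off and handed the job in; no verdict was returned.

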